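# Run the hob up to full power

## Task

Start the coffee: run a fingertip lightly along the arc of round keys on the portable hob, from the smallest at the left end to the big blue one at the right end, pressing each of the five in turn, one at a time. Finish with the fingertip still holding the blue key down and the other keys up; do not press the red stop key, press hard, shove the hob, or move the coffee pot or the other things standing about.

Things in the scene. Friction and masses are not known exactly. Their poses are not given: they have to be found in the camera images.
- hob: portable hob, loose, 2.6 kg, 280 deep x 260 wide, metal with a flat black glass top 55 mm up. Origin: centre of its underside; x to its back, y to its left. On the front half a white arc (radius 85 mm, bulging to the back) carries five round keys 46 mm apart, smallest at the left end, biggest (blue) at the right. A red stop key lies inside it, 49 mm in front of the middle key, near the line between the end keys.
- key1_top (a point): top of round domed key number 1 of 5, counted from the left end of the arc (white, 24 mm across). The top stands 9 mm above the glass (64 mm above the worktop) at rest and moves down with the key.
- key1 (a joint): how far round key 1 is pressed down, m: 0 at rest, 0.008 at its stop, sprung (700 N/m, about 0.5 N to start it, 6 N fully down); it counts as pressed beyond 0.0015
- key2_top (a point): top of round domed key number 2 of 5, counted from the left end of the arc (white, 26.5 mm across). The top stands 9 mm above the glass (64 mm above the worktop) at rest and moves down with the key.
- key2 (a joint): how far round key 2 is pressed down, m: 0 at rest, 0.008 at its stop, sprung (700 N/m, about 0.5 N to start it, 6 N fully down); it counts as pressed beyond 0.0015
- key3_top (a point): top of round domed key number 3 of 5, counted from the left end of the arc (white, 29 mm across). The top stands 9 mm above the glass (64 mm above the worktop) at rest and moves down with the key.
- key3 (a joint): how far round key 3 is pressed down, m: 0 at rest, 0.008 at its stop, sprung (700 N/m, about 0.5 N to start it, 6 N fully down); it counts as pressed beyond 0.0015
- key4_top (a point): top of round domed key number 4 of 5, counted from the left end of the arc (white, 31.5 mm across). The top stands 9 mm above the glass (64 mm above the worktop) at rest and moves down with the key.
- key4 (a joint): how far round key 4 is pressed down, m: 0 at rest, 0.008 at its stop, sprung (700 N/m, about 0.5 N to start it, 6 N fully down); it counts as pressed beyond 0.0015
- key5_top (a point): top of round domed key number 5 of 5, counted from the left end of the arc (blue, 34 mm across). The top stands 9 mm above the glass (64 mm above the worktop) at rest and moves down with the key.
- key5 (a joint): how far round key 5 is pressed down, m: 0 at rest, 0.008 at its stop, sprung (700 N/m, about 0.5 N to start it, 6 N fully down); it counts as pressed beyond 0.0015
- stop_top (a point): top centre of the red square stop key (16 x 16 mm), 9 mm above the glass
- stop (a joint): how far the red stop key is pressed down, m: 0 at rest, 0.008 at its stop, same spring as the others; it counts as pressed beyond 0.0015
- moka: metal coffee pot with a black handle, 154 mm high, base about 90 mm, standing loose on the cooking ring on the back half of the hob, about 110 mm behind the middle round key; origin at the centre of its underside
- salt_pot: small white salt pot with red rings and a conical lid, 68 mm across, 72 mm high, loose on the worktop to the right of the hob; origin at the centre of its underside
- mug: small white cup, 59 mm across (83 with its handle), 55 mm high, loose on the worktop to the left of the hob; origin at the centre of its underside
- tin: food tin, 57 mm across, 72 mm high, loose on the worktop to the right; origin at the centre of its underside. Above the back of this right side hangs a wall cabinet (from 0.52 m up, x beyond 0.59, y below -0.06): keep the arm clear of it

How it is judged:
On the way, in this order (a step that is already met when the one before it is completed fails the run):
1. round key 1 of the arc is pressed beyond 1.5 mm and no other key is (value of joint key1 above 0.0015 m and value of joint each of key2, key3, key4, key5, stop below 0.001 m), for 0.1 s.
2. round key 2 of the arc is pressed beyond 1.5 mm and no other key is (value of joint key2 above 0.0015 m and value of joint each of key1, key3, key4, key5, stop below 0.001 m), for 0.1 s.
3. round key 3 of the arc is pressed beyond 1.5 mm and no other key is (value of joint key3 above 0.0015 m and value of joint each of key1, key2, key4, key5, stop below 0.001 m), for 0.1 s.
4. round key 4 of the arc is pressed beyond 1.5 mm and no other key is (value of joint key4 above 0.0015 m and value of joint each of key1, key2, key3, key5, stop below 0.001 m), for 0.1 s.
5. round key 5 of the arc is pressed beyond 1.5 mm and no other key is (value of joint key5 above 0.0015 m and value of joint each of key1, key2, key3, key4, stop below 0.001 m), for 0.1 s.
At the end, for the whole second after the job is handed in: the fingers hold the blue key down (more than 1.5 mm, less than 20 N on the hob) while all other keys are up (less than 1 mm); the hob, coffee pot, salt pot, cup and tin are within 15 mm of where they started (all of step 5 and contact force between the fingers and hob between 0.3 and 20 N and distance of each of hob, moka, salt_pot, mug, tin from where it was at the start of the episode below 0.015 m and linear speed of hob below 0.02 m/s); the arm keeps its last pose, push and grip.
It fails at once if the red stop key is pressed (beyond 1.5 mm) (value of joint stop above 0.0015 m).
It fails at once if the hob is pushed with more than 20 N (contact force between any of the fingers, the arm and hob above 20 N).
It fails at once if the hob is shoved more than 15 mm, lifted or tipped (distance of hob from where it was at the start of the episode above 0.015 m or angle between hob's own z axis and vertical above 0.05 rad).
It fails at once if the coffee pot, salt pot, cup or tin is moved by more than 15 mm, lifted or tipped (distance of any of moka, salt_pot, mug, tin from where it was at the start of the episode above 0.015 m or angle between any of moka, salt_pot, mug, tin's own z axis and vertical above 0.2 rad).
It also fails if it takes over 42 s, if anything falls off the work surface, if the arm or the gripper's body presses on something with over 40 N, if the wrist force passes 120 N, or if a joint passes its speed limit or range.

## Robot

A 6-joint arm with a two-finger parallel gripper is mounted at the origin on a cart in front of the work surface, level with it; the furniture and walls round the work are solid. World frame = base frame: x ahead of the robot, y to its left, z up, the work surface at z = 0. Lengths are in m, angles in rad, forces in N, time in s.
With the tool pointing down it reaches from about 0.35 to 0.775 m from the base axis. Payload 7.3 kg.
Tool frame: the origin (TCP) lies at the centre of the arm's flange, where the gripper is bolted on; the fingertips stand 178 mm ahead of it and the grasp point (between the pads) lies 159 mm ahead of it (r.grasp_offset is the distance from the TCP to the grasp point, in m); z points along the fingers, y is the line along which they close (so a half turn about z gives the same grasp; the last joint's range is limited). The gripper opens to 92 mm and grips with 3 to 60 N. Pads are 19 mm wide; open, the fingers measure 130 mm over their backs; the gripper's body (75 mm by 190 mm) begins 47 mm behind the grasp point.
Start: joints at [-1.287, 0.342, 1.524, -0, 1.275, -0.146], TCP at [0.219, -0.477, 0.405] pointing down, gripper open.
Joint ranges: [-2.53, 2.53], [-0.77, 2.02], [0.04, 2.7], [-1, 4.14], [0.28, 2.66], [-3.11, 3.11]. Speed limits (rad/s): [2.57, 2.57, 3.14, 3.14, 3.14, 3.14].

## Interface

Orientations are given as a unit quaternion [w, x, y, z].
In Python, from cell import r gives the robot as it stands. The module is installed in compiled form; this text tells all that it offers.
- The arm moves only by the tool move_arm, never from a script. Its argument "moves" is a list of rows, each an object with "xyz": the shift along the tool's x, y, z in cm, a list of three; "roll": the turn about the tool's z in degrees; "jaw": the finger opening in cm, from 0 to 9.18. A call has 1 to 5 rows; each row is the pose to reach, as a shift and turn from the pose commanded when the call began, along the tool's axes at that moment; what a row does not reach only later rows make up. A row lasts 1/12 s, in which the tool goes at most 41.7 mm and 7.16 degrees, less where a joint would pass 70% of its speed; a pose out of reach is approached as far as the arm can. A call with a gripper value outside its range is refused whole. The fingers move at their own pace and stop on an object; "newtons" is the grip in N (left out, the last holds). Time passes only in rows, so rows that repeat a pose let the fingers close. It gives the time, the measured TCP pose, the force, the opening and the grip force at its end, in the units of the state.
- r.get_obs(): the state, without advancing time (a new reading comes with each control period).
- r.capture(name): name is "scene" or "top" or "wrist"; returns a dict with "image" (384x512x3 uint8, red, green, blue), "intrinsics" (3x3 intrinsics, pixels), "origin" and "orientation" of the camera in the world; the wrist camera has in their place "mount" (4x4, takes a point from camera to tool coordinates, whose origin is the TCP and whose axes are the flange's). Camera axes: x right, y up, looking along -z (the intrinsics and any distortion apply to the point x, -y, -z); pixel columns grow to the right and rows downward; lengths in m; the calibration is good to about 2 mm. The wrist camera is an equidistant fisheye: a pixel r from the principal point sees the ray r / f radians off the axis. A picture is of the moment at which its call begins: read the wrist's pose just before it. There is no depth.
- r.close_job(): hands the job in; it is judged then, once.
The state is a dict: "t": time; "joints": joint angles; "qvel": joint speeds; "joint_torque": joint torques, N m; "eef_pos": TCP position; "ee_rot": TCP orientation; "ft_force": force on the tool from outside, world axes, zero at the start; "ft_torque": the same for the moment, N m; "opening": opening from 0.0 (shut) to 1.0 (fully open); "finger_force": force on a finger pad.
Only numpy, scipy, OpenCV 4.12 (cv2) and the standard library are available. Lean on these libraries where they do the work, as an engineer would, in place of code of your own. Each camera call takes 0.05 s, during which the arm holds its last target. There are 200 camera calls.

## Working session

There is one attempt and no reset: what is moved stays moved. The work goes in short steps, Python scripts to look and compute and a tool call to move; the robot and the scene stay as the last step left them, time stands still between calls to the robot, and variables do not carry over. Pictures are saved under pics/ and viewed, at most 10 in all, crops included, and the job is handed in when it is done.

Besides the shell and the picture viewer there is one more tool, called after "Call:" in YAML: its name, and indented under it one key for each argument. move_arm: Moves the arm, as the interface text tells. Its arguments: {"type":"object","properties":{"moves":{"type":"array"},"newtons":{"type":"number"}},"required":["moves"]}

```bash
mkdir -p pics
cat > h.py <<'E'
import numpy as np, cv2
from scipy.spatial.transform import Rotation as R
def rot(q): return R.from_quat([q[1],q[2],q[3],q[0]]).as_matrix()
def ray(c,uv):
    K=np.array(c["intrinsics"]); d=np.array([(uv[0]-K[0,2])/K[0,0],-(uv[1]-K[1,2])/K[1,1],-1.])
    o=np.array(c["orientation"]); M=rot(o) if o.size==4 else o
    return np.array(c["origin"]),M@d
def plane(c,uv,z):
    o,d=ray(c,uv); return o+d*(z-o[2])/d[2]
E
python3 - <<'E'
from cell import r
from h import *
import pickle
o=r.get_obs(); print(o['t'],o['eef_pos'],o['ee_rot'],o['opening'])
cs={n:r.capture(n) for n in ("scene","top")}
pickle.dump(cs,open('c.pkl','wb'))
for n,c in cs.items():
    print(n,c['origin'],c['orientation'],c['intrinsics'],[k for k in c])
    cv2.imwrite(f'pics/{n}.png',c['image'][:,:,::-1])
E
```

```text
0.0 [ 0.21875308 -0.47710633  0.40402858] [-7.86097229e-04  9.76995847e-01  2.13256870e-01 -5.95956070e-05] 1.0006647587547428
scene [-0.50474237 -0.90121172  1.03052221] [ 0.80229719  0.42404502 -0.1946396  -0.3723177 ] [[475.28845615   0.         256.32870026]
 [  0.         475.28845615 187.61949224]
 [  0.           0.           1.        ]] ['image', 'intrinsics', 'origin', 'orientation']
top [ 0.45807102 -0.02112345  1.37185989] [-0.70622286 -0.01682417  0.01829623  0.70755316] [[460.77589785   0.         249.75479161]
 [  0.         460.77589785 184.4447019 ]
 [  0.           0.           1.        ]] ['image', 'intrinsics', 'origin', 'orientation']
```

View pics/scene.png

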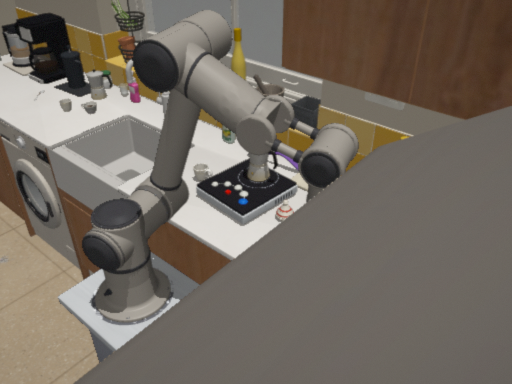

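View pics/top.png

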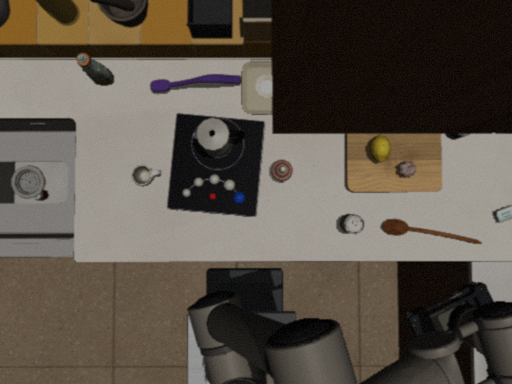

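The scene view shows the hob at about (247,187) with its keys in front. In the top view the white keys lie near (187,192), (199,182), (214,179) and (229,185), the blue key at (239,198) and the red one at (213,197). The pot is at (213,134), behind the arc.

Run:
```python
from h import *
import pickle
c=pickle.load(open('c.pkl','rb'))['top']; im=c['image'].astype(int)
hsv=cv2.cvtColor(c['image'],cv2.COLOR_RGB2HSV)
def blobs(m,amin):
    x0,x1,y0,y1=172,255,165,212
    mm=np.zeros(m.shape,np.uint8); mm[y0:y1,x0:x1]=m[y0:y1,x0:x1]
    n,l,s,ce=cv2.connectedComponentsWithStats(mm)
    return [(s[i,4],ce[i]) for i in range(1,n) if s[i,4]>=amin]
for nm,m in (('w',(im.min(2)>120)),('b',(im[:,:,2]>im[:,:,0]+50)),('r',(im[:,:,0]>im[:,:,2]+50))):
    for a,uv in blobs(m,8): print(nm,a,uv.round(1),plane(c,uv,.062).round(4))
for n,uv,z in (('hobcorners',(178,114),.055),('',(265,122),.055),('',(255,215),.055),('',(168,208),.055),('moka',(213,134),.15),('salt',(282,170),.072),('mug',(146,176),.055),('tin',(352,224),.072)): print(n,plane(c,uv,z).round(3))
cv2.imwrite('pics/z.png',cv2.resize(c['image'][100:225,130:300,::-1],None,fx=4.5,fy=4.5,interpolation=cv2.INTER_CUBIC))
```

```text
w 25 [214.3 178.4] [0.5405 0.077  0.062 ]
w 19 [198.2 181.3] [0.5324 0.1229 0.062 ]
w 33 [229.5 184.4] [0.5234 0.0338 0.062 ]
w 15 [185.9 192.3] [0.5013 0.1576 0.062 ]
w 23 [178.7 210.7] [0.4489 0.1777 0.062 ]
b 98 [238.8 197.2] [0.487  0.0073 0.062 ]
r 32 [212.4 195.7] [0.4915 0.0824 0.062 ]
hobcorners [0.727 0.183 0.055]
 [ 0.704 -0.068  0.055]
 [ 0.436 -0.039  0.055]
 [0.457 0.209 0.055]
moka [0.654 0.074 0.15 ]
salt [ 0.563 -0.115  0.072]
mug [0.548 0.273 0.055]
tin [ 0.411 -0.311  0.072]
```

View pics/z.png

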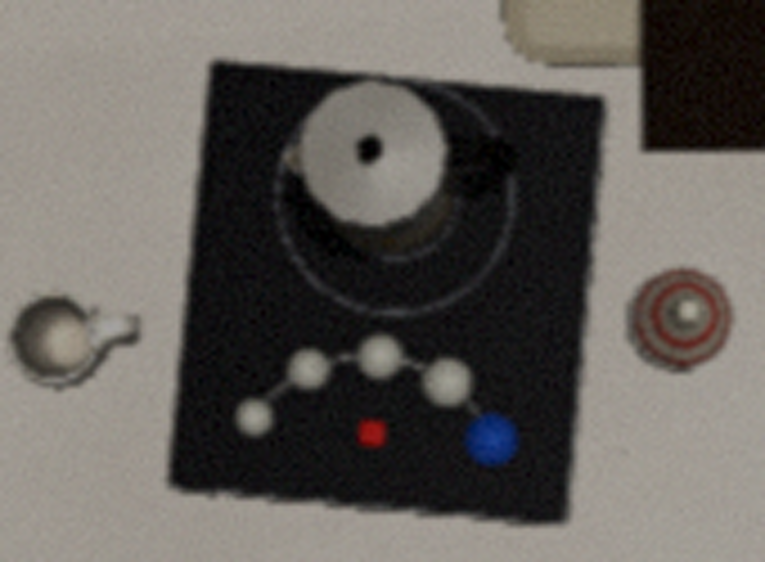

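The crop confirms it: the arc keys are at crop (254,417), (309,368), (380,356) and (447,381), and blue is at (492,439), with the pot about 110 mm behind key 3. I'll close the jaws and move toward key 1, with the tool's y axis along the hob's width so the gripper body clears the pot.

Call:
move_arm:
  moves:
    - {"xyz": [3.1, -2.8, 0], "roll": 0, "jaw": 0}
    - {"xyz": [6.2, -5.5, 0], "roll": 0, "jaw": 0}
    - {"xyz": [9.3, -8.3, 0], "roll": 0, "jaw": 0}
    - {"xyz": [12.4, -11, 0], "roll": 0, "jaw": 0}
    - {"xyz": [15.5, -13.8, 0], "roll": 0, "jaw": 0}
  newtons: 5

```text
t: 0.52
eef_pos: [0.3023, -0.2855, 0.4044]
ee_rot: [-0.0, 0.977, 0.213, -0.0]
ft_force: [1.3, 0.1, -0.2]
opening: 0.687
finger_force: 0.0
```

Call:
move_arm:
  moves:
    - {"xyz": [3.1, -2.8, 0], "roll": 0, "jaw": 0}
    - {"xyz": [6.2, -5.5, 0], "roll": 0, "jaw": 0}
    - {"xyz": [9.3, -8.3, 0], "roll": 0, "jaw": 0}
    - {"xyz": [12.4, -11, 0], "roll": 0, "jaw": 0}
    - {"xyz": [15.5, -13.8, 0], "roll": 0, "jaw": 0}

```text
t: 0.93
eef_pos: [0.3857, -0.0954, 0.4047]
ee_rot: [0.0, 0.977, 0.213, 0.0]
ft_force: [0.7, -1.2, 0.4]
opening: 0.324
finger_force: 0.0
```

Call:
move_arm:
  moves:
    - {"xyz": [3.1, -2.8, 0], "roll": 0, "jaw": 0}
    - {"xyz": [6.2, -5.5, 0], "roll": 0, "jaw": 0}
    - {"xyz": [9.3, -8.3, 0], "roll": 0, "jaw": 0}
    - {"xyz": [12.4, -11, 0], "roll": 0, "jaw": 0}
    - {"xyz": [15.5, -13.8, 0], "roll": 0, "jaw": 0}

```text
t: 1.35
eef_pos: [0.4691, 0.0948, 0.4045]
ee_rot: [0.0, 0.977, 0.213, -0.0]
ft_force: [1.6, -0.6, 0.0]
opening: 0.008
finger_force: 0.0
```

Call:
move_arm:
  moves:
    - {"xyz": [1.5, -1.2, 1.5], "roll": 6, "jaw": 0}
    - {"xyz": [3, -2.4, 3], "roll": 12, "jaw": 0}
    - {"xyz": [4.5, -3.6, 4.5], "roll": 18, "jaw": 0}
    - {"xyz": [5.5, -4.4, 6], "roll": 24, "jaw": 0}
    - {"xyz": [5.5, -4.4, 7], "roll": 30, "jaw": 0}

```text
t: 1.77
eef_pos: [0.5009, 0.1574, 0.3328]
ee_rot: [-0.0, 0.999, -0.048, -0.001]
ft_force: [-0.7, -0.3, -0.4]
opening: 0.006
finger_force: 0.0
```

Call:
move_arm:
  moves:
    - {"xyz": [0, 0, 1.5], "roll": 0, "jaw": 0}
    - {"xyz": [0, 0, 3], "roll": 0, "jaw": 0}
    - {"xyz": [0, 0, 4.5], "roll": 0, "jaw": 0}
    - {"xyz": [0, 0, 5.5], "roll": 0, "jaw": 0}
    - {"xyz": [0, 0, 5.5], "roll": 0, "jaw": 0}

```text
t: 2.18
eef_pos: [0.4998, 0.1553, 0.2775]
ee_rot: [0.001, 0.999, -0.047, -0.002]
ft_force: [-0.4, -0.3, -0.1]
opening: 0.003
finger_force: 0.0
```

Run:
```python
from cell import r
from h import *
o=r.get_obs(); print(o['t'],o['eef_pos'],o['ee_rot'],o['ft_force'],o['joints'])
c=r.capture('wrist'); cv2.imwrite('pics/w.png',c['image'][:,:,::-1])
import pickle; pickle.dump((o,c),open('w.pkl','wb')); print(c['mount'],c['intrinsics'])
```

```text
2.1833 [0.49981924 0.15534188 0.27747005] [ 5.17416300e-04  9.98897097e-01 -4.68947112e-02 -2.28187821e-03] [-0.39267702 -0.27047316 -0.07694373] [ 1.54867372e-01  4.78637037e-01  1.69897009e+00 -1.20370845e-04
  9.68664090e-01  1.81955620e+00]
[[ 6.06106652e-04  9.69485344e-01  2.45148525e-01  6.52435044e-02]
 [ 9.99999693e-01 -7.09476461e-04  3.33351239e-04  1.16285443e-03]
 [ 4.97106249e-04  2.45148248e-01 -9.69485477e-01  2.04212965e-02]
 [ 0.00000000e+00  0.00000000e+00  0.00000000e+00  1.00000000e+00]] [[297.31863964   0.         248.73333268]
 [  0.         297.31863964 192.76617459]
 [  0.           0.           1.        ]]
```

View pics/w.png

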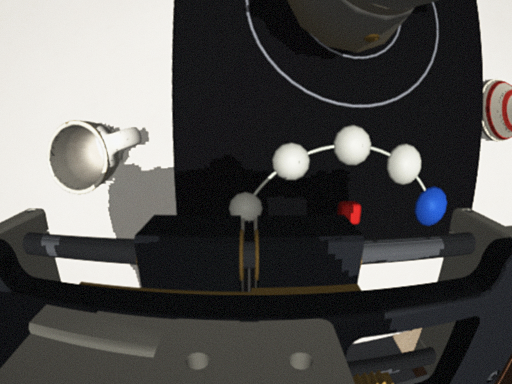

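The wrist view shows keys 2 to 4 at (290,161), (352,146) and (404,164), blue at (431,206) and red at (349,212). Key 1 at (246,206) is partly hidden right at the fingertips. I'll measure the keys once more from this view.

Run:
```python
from h import *
import pickle
o,c=pickle.load(open('w.pkl','rb')); K=c['intrinsics']; M=np.array(c['mount']); Rw=rot(o['ee_rot'])
def wp(uv,z):
    dx,dy=uv[0]-K[0][2],uv[1]-K[1][2]; rr=np.hypot(dx,dy); th=rr/K[0][0]
    d=np.array([np.sin(th)*dx/rr,-np.sin(th)*dy/rr,-np.cos(th)])
    d=Rw@M[:3,:3]@d; p=Rw@M[:3,3]+o['eef_pos']; return p+d*(z-p[2])/d[2]
im=c['image'].astype(int)
P={}
for n,(u,v) in dict(k1=(246,206),k2=(290,161),k3=(352,146),k4=(404,164),k5=(431,206),stop=(349,212)).items():
    w=im[v-22:v+23,u-22:u+23]
    m=(w.min(2)>110) if n in('k2','k3','k4') else (w[:,:,2]>w[:,:,0]+50) if n=='k5' else (w[:,:,0]>w[:,:,2]+60) if n=='stop' else w.min(2)>80
    m=cv2.morphologyEx(m.astype(np.uint8),cv2.MORPH_OPEN,np.ones((5,5)))
    k,l,s,ce=cv2.connectedComponentsWithStats(m); i=1+s[1:,4].argmax()
    uv=ce[i]+[u-22,v-22]; P[n]=wp(uv,.060); print(n,s[i,4],uv.round(1),P[n].round(4))
```

```text
k1 620 [245.6 206.2] [0.5047 0.1557 0.06  ]
k2 1012 [290.9 160.9] [0.5334 0.1224 0.06  ]
k3 1088 [352.3 144.7] [0.5414 0.0784 0.06  ]
k4 1019 [404.3 163.8] [0.5253 0.0366 0.06  ]
k5 965 [430.7 205.9] [0.4898 0.0095 0.06  ]
stop 320 [351.9 212. ] [0.4927 0.0794 0.06  ]
```

Both measurements agree to within about 2 mm. Pressing key 1.

Call:
move_arm:
  moves:
    - {"xyz": [0.2, -0.2, 1.5], "roll": 0, "jaw": 0}
    - {"xyz": [0.2, -0.2, 3], "roll": 0, "jaw": 0}
    - {"xyz": [0.2, -0.2, 3.4], "roll": 0, "jaw": 0}
    - {"xyz": [0.2, -0.2, 3.6], "roll": 0, "jaw": 0}
    - {"xyz": [0.2, -0.2, 3.8], "roll": 0, "jaw": 0}

```text
t: 2.65
eef_pos: [0.503, 0.1573, 0.2424]
ee_rot: [-0.0, 0.999, -0.047, 0.001]
ft_force: [0.1, 0.3, 0.2]
opening: 0.002
finger_force: 0.0
```

Call:
move_arm:
  moves:
    - {"xyz": [0, 0, 0.1], "roll": 0, "jaw": 0}
    - {"xyz": [0, 0, 0.1], "roll": 0, "jaw": 0}
    - {"xyz": [0, 0, 0.1], "roll": 0, "jaw": 0}

```text
t: 2.9
eef_pos: [0.503, 0.1573, 0.2414]
ee_rot: [-0.0, 0.999, -0.047, 0.001]
ft_force: [-0.5, 0.2, 0.2]
opening: 0.002
finger_force: 0.4
```

Call:
move_arm:
  moves:
    - {"xyz": [0, 0, 0.1], "roll": 0, "jaw": 0}
    - {"xyz": [0, 0, 0.2], "roll": 0, "jaw": 0}
    - {"xyz": [0, 0, 0.3], "roll": 0, "jaw": 0}
    - {"xyz": [0, 0, 0.3], "roll": 0, "jaw": 0}
    - {"xyz": [0, 0, 0.3], "roll": 0, "jaw": 0}

```text
t: 3.32
eef_pos: [0.5029, 0.1573, 0.238]
ee_rot: [-0.0, 0.999, -0.047, 0.001]
ft_force: [2.0, 0.0, 3.2]
opening: 0.003
finger_force: 1.4
```

Key 1 is pressed: 3.2 N is about 4 mm. Next is a short lift and a hop to key 2.

Call:
move_arm:
  moves:
    - {"xyz": [0, 0, 0], "roll": 0, "jaw": 0}
    - {"xyz": [0, 0, -1], "roll": 0, "jaw": 0}
    - {"xyz": [1.6, 1.6, -1.2], "roll": 0, "jaw": 0}
    - {"xyz": [3.3, 3.2, -1.2], "roll": 0, "jaw": 0}
    - {"xyz": [3.3, 3.2, -1.2], "roll": 0, "jaw": 0}

```text
t: 3.73
eef_pos: [0.5345, 0.1202, 0.2505]
ee_rot: [0.0, 0.999, -0.048, 0.001]
ft_force: [0.0, -0.7, 0.9]
opening: 0.008
finger_force: 0.0
```

Call:
move_arm:
  moves:
    - {"xyz": [0, 0, 0.7], "roll": 0, "jaw": 0}
    - {"xyz": [0, 0, 1.0], "roll": 0, "jaw": 0}
    - {"xyz": [0, 0, 1.2], "roll": 0, "jaw": 0}
    - {"xyz": [0, 0, 1.2], "roll": 0, "jaw": 0}
    - {"xyz": [0, 0, 1.2], "roll": 0, "jaw": 0}

```text
t: 4.15
eef_pos: [0.5321, 0.1227, 0.2377]
ee_rot: [0.0, 0.999, -0.046, -0.001]
ft_force: [-0.7, -2.5, 3.3]
opening: 0.003
finger_force: 1.7
```

Call:
move_arm:
  moves:
    - {"xyz": [0, 0, 0], "roll": 0, "jaw": 0}
    - {"xyz": [0, 0, -1], "roll": 0, "jaw": 0}
    - {"xyz": [0.7, 2.2, -1.2], "roll": 0, "jaw": 0}
    - {"xyz": [1.3, 4.4, -1.2], "roll": 0, "jaw": 0}
    - {"xyz": [1.3, 4.4, -1.2], "roll": 0, "jaw": 0}

```text
t: 4.57
eef_pos: [0.5421, 0.075, 0.2506]
ee_rot: [0.0, 0.999, -0.048, 0.001]
ft_force: [-0.3, -1.7, 0.9]
opening: 0.0
finger_force: 0.0
```

Call:
move_arm:
  moves:
    - {"xyz": [0, 0, 0.7], "roll": 0, "jaw": 0}
    - {"xyz": [0, 0, 1.0], "roll": 0, "jaw": 0}
    - {"xyz": [0, 0, 1.2], "roll": 0, "jaw": 0}
    - {"xyz": [0, 0, 1.2], "roll": 0, "jaw": 0}
    - {"xyz": [0, 0, 1.2], "roll": 0, "jaw": 0}

```text
t: 4.98
eef_pos: [0.5413, 0.0778, 0.2377]
ee_rot: [0.0, 0.999, -0.046, -0.0]
ft_force: [0.2, -1.4, 3.4]
opening: 0.005
finger_force: 1.6
```

Call:
move_arm:
  moves:
    - {"xyz": [0, 0, 0], "roll": 0, "jaw": 0}
    - {"xyz": [0, 0, -1], "roll": 0, "jaw": 0}
    - {"xyz": [-0.6, 2.2, -1.2], "roll": 0, "jaw": 0}
    - {"xyz": [-1.2, 4.4, -1.2], "roll": 0, "jaw": 0}
    - {"xyz": [-1.2, 4.4, -1.2], "roll": 0, "jaw": 0}

```text
t: 5.4
eef_pos: [0.5243, 0.0327, 0.2502]
ee_rot: [0.0, 0.999, -0.048, -0.001]
ft_force: [1.0, -0.1, -0.7]
opening: 0.007
finger_force: 0.0
```

Call:
move_arm:
  moves:
    - {"xyz": [0, 0, 0.7], "roll": 0, "jaw": 0}
    - {"xyz": [0, 0, 1.0], "roll": 0, "jaw": 0}
    - {"xyz": [0, 0, 1.2], "roll": 0, "jaw": 0}
    - {"xyz": [0, 0, 1.2], "roll": 0, "jaw": 0}
    - {"xyz": [0, 0, 1.2], "roll": 0, "jaw": 0}

```text
t: 5.82
eef_pos: [0.5255, 0.035, 0.2377]
ee_rot: [0.0, 0.999, -0.046, 0.0]
ft_force: [-1.2, -1.5, 2.9]
opening: 0.007
finger_force: 1.7
```

Call:
move_arm:
  moves:
    - {"xyz": [0, 0, 0], "roll": 0, "jaw": 0}
    - {"xyz": [0, 0, -1], "roll": 0, "jaw": 0}
    - {"xyz": [-1.7, 1.5, -1.2], "roll": 0, "jaw": 0}
    - {"xyz": [-3.4, 3, -1.2], "roll": 0, "jaw": 0}
    - {"xyz": [-3.4, 3, -1.2], "roll": 0, "jaw": 0}

```text
t: 6.23
eef_pos: [0.4861, 0.0072, 0.2499]
ee_rot: [-0.0, 0.999, -0.047, -0.002]
ft_force: [1.2, 0.9, -0.3]
opening: 0.004
finger_force: 0.0
```

Call:
move_arm:
  moves:
    - {"xyz": [0, 0, 0.7], "roll": 0, "jaw": 0}
    - {"xyz": [0, 0, 1.0], "roll": 0, "jaw": 0}
    - {"xyz": [0, 0, 1.2], "roll": 0, "jaw": 0}
    - {"xyz": [0, 0, 1.2], "roll": 0, "jaw": 0}
    - {"xyz": [0, 0, 1.2], "roll": 0, "jaw": 0}

```text
t: 6.65
eef_pos: [0.4891, 0.0081, 0.2377]
ee_rot: [0.0, 0.999, -0.047, 0.0]
ft_force: [-0.3, -1.6, 3.0]
opening: 0.008
finger_force: 1.6
```

Call:
move_arm:
  moves:
    - {"xyz": [0, 0, 0], "roll": 0, "jaw": 0}
    - {"xyz": [0, 0, 0], "roll": 0, "jaw": 0}
    - {"xyz": [0, 0, 0], "roll": 0, "jaw": 0}

```text
t: 6.9
eef_pos: [0.4889, 0.008, 0.2379]
ee_rot: [0.0, 0.999, -0.047, 0.0]
ft_force: [1.1, -0.1, 2.4]
opening: 0.005
finger_force: 1.5
```

Run:
```python
from cell import r
from h import *
c=r.capture('wrist'); cv2.imwrite('pics/w2.png',c['image'][:,:,::-1])
```

```text
(no output)
```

View pics/w2.png

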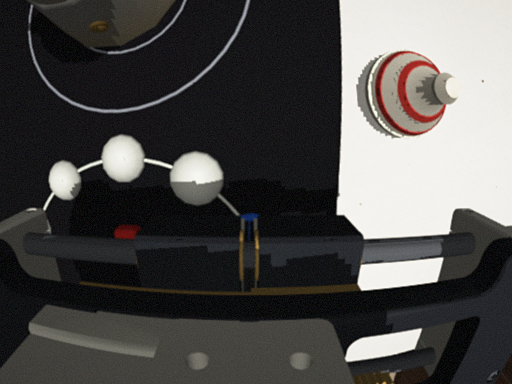

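The fingertips are on the blue key at (249,216). Keys 2 to 4 and the red key are clear, and the pot and salt pot are standing upright. Handing in.

```bash
python3 -c "
from cell import r
print(r.close_job())"
```

```text
the job is handed in; nothing more can be done
None
```

The job is handed in, with no verdict returned: I pressed all five keys left to right, lifting the fingertip about 1 cm between keys rather than sliding it along the arc, and it ended holding the blue key down at about 3 N, with the wrist view showing the red key clear and nothing knocked over.

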